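# Make up the smear kit and the wet-mount kit

### The arm

A 6-joint arm with a two-finger parallel gripper is mounted at the origin on a cart in front of the work surface, level with it; the furniture and walls round the work are solid. World frame = base frame: x ahead of the robot, y to its left, z up, the work surface at z = 0. Lengths are in m, angles in degrees, forces in N, time in s.
With the tool pointing down it reaches from about 0.25 to 0.725 m from the base axis. Payload 4 kg.
Tool frame: the origin (TCP) lies midway between the tips of the shut fingers; the grasp point (between the pads) lies 19 mm behind it; z points along the fingers, y is the line along which they close (so a half turn about z gives the same grasp; the last joint's range is limited). The gripper opens to 85 mm and grips with 20 to 120 N. Pads are 22 mm wide; open, the fingers measure 114 mm over their backs; the gripper's body (76 mm by 85 mm) begins 54 mm behind the grasp point. The pads swing forward as they close: fully open they stand 13 mm farther back than shut.
Start: joints at [-75.688, 13.785, 0.286, 76.501, 0, 90], TCP at [0.124, -0.484, 0.196] pointing down, gripper open.
Joint ranges: [-155.79, 155.79], [-60.16, 107.12], [-62.33, 73.08], [-114, 123.19], [-81.49, 82.49], [-180, 180]. Speed limits (degrees/s): [159.86, 159.86, 180, 180, 180, 180].

### API

Orientations are given as a 3x3 rotation matrix whose columns are the frame's x, y, z axes.
In Python, from rig import telemetry, vision, finish_job gives the robot as it stands.
- The arm moves only by the tool play_rows, never from a script. Its argument "steps" is one flat list of numbers, 5 for each row, row after row: the shift along the tool's x, y, z in units of 40 mm (1.0 is 40 mm), then the turn about the tool's z in units of 8 degrees (1.0 is 8 degrees), then the opening, from 0 (shut) to 1 (fully open). A call has 1 to 12 rows; each row shifts and turns the commanded pose from where the row before left it, along the tool's axes as they then stand; what a row does not reach is not made up. A row lasts 1/10 s, in which the tool goes at most 50 mm and 8.59 degrees, less where a joint would pass 70% of its speed; a pose out of reach is approached as far as the arm can. A call is refused whole if a number of a shift passes 1 or a number of a turn 1, either way. A call with a gripper value outside its range is refused whole. The fingers move at their own pace and stop on an object; "grip_force" is the grip in N (left out, the last holds). Time passes only in rows, so rows that do not move let the fingers close. It gives the time, the measured TCP pose, the force, the opening and the grip force at its end, in the units of the state.
- telemetry.get_state(): the state, without advancing time (a new reading comes with each control period).
- vision.grab_frame(name): name is "side" or "top" or "wrist"; returns the picture (384x512x3 uint8, red, green, blue); there is no depth.
- vision.camera_params(name): a dict with "fovy" (degrees; the focal length in pixels is half the picture's height over the tangent of half this angle, whatever the lens; pixels are square), "cx", "cy" (the principal point, pixels), "rvec" (rotation vector, rad) and "tvec" (3), from world to camera coordinates, as OpenCV has them. Camera axes: x right, y down, z forward; pixel columns grow to the right and rows downward; lengths in m; the calibration is good to about 2 mm. A picture is of the moment at which its call begins: read the wrist's pose just before it. camera_params takes no time and is no camera call; for the wrist camera it gives the pose at the moment of the call.
- finish_job(): hands the job in; it is judged then, once.
The state is a dict: "t": time; "joints": joint angles; "qvel": joint speeds; "tau": joint torques, N m; "ee_pos": TCP position; "tool_rot": TCP orientation; "force": force on the tool from outside, world axes, zero at the start; "wrist_torque": the same for the moment, N m; "grip_width": finger opening in m; "grasp_force": force on a finger pad.
Only numpy, scipy, OpenCV 4.12 (cv2) and the standard library are available. Lean on these libraries where they do the work, as an engineer would, in place of code of your own. Each camera call takes 0.05 s, during which the arm holds its last target. There are 200 camera calls.

### The job

Make up the two bench kits from the stock standing on the open worktop round the two grey carriers. The smear kit, in the carrier with two pockets, gets the tall slim box of slides and the taller, dark stain jar; the wet-mount kit, in the carrier with three pockets, gets the small box of cover glasses, the short specimen jar with the wide ribbed lid and the dropper bottle. Stand each thing upright in the pocket shaped for it, down on the pocket's floor, let nothing fall over on the way, and leave the tally counter, the tin and the stack of dishes where they are.

Things in the scene. Friction and masses are not known exactly. Their poses are not given: they have to be found in the camera images.
- carrier_2: grey moulded kit carrier, two pockets, fixed to the worktop: block 92 x 172 x 24 mm (x, y, z), lugs 13 mm beyond its ends; origin at the centre of its underside, y along it. Pockets 20 mm deep, floor 4 mm above the origin, mouths bevelled 3 mm, all at x 0: y +37 mm, 36 (x) by 78 mm (y), for the slides; y -46 mm, round, 60 mm, for the stain jar
- carrier_3: grey moulded kit carrier, three pockets, fixed to the worktop: block 92 x 210 x 24 mm (x, y, z), lugs 13 mm beyond its ends; origin at the centre of its underside, y along it. Pockets 20 mm deep, floor 4 mm above the origin, mouths bevelled 3 mm, all at x 0: y +64 mm, 40 (x) by 62 mm (y), for the cover glasses; y -10 mm, round, 60 mm, for the specimen jar; y -74 mm, round, 44 mm, for the dropper
- slides: tall slim cardboard-coloured box of microscope slides, standing, 66 x 24 x 86 mm (x, y, z), 90 g; origin at the centre of its underside, z up; grasp across its 24 mm thickness (along its y)
- cover_glasses: small squat cardboard-coloured box of cover glasses, standing, 50 x 28 x 60 mm (x, y, z), 130 g; origin at the centre of its underside, z up; grasp across its 28 mm thickness (along its y)
- stain_jar: dark stain jar, the taller jar: round, 92 mm high, body diameter 43 mm up to 70 mm, black screw cap of diameter 47 mm above that (fixed; may be held by it), 150 g; origin at the centre of its underside, z up
- specimen_jar: specimen jar, the shorter jar: round, 70 mm high, body diameter 44 mm, wide ribbed screw lid of diameter 48 mm from 49 to 70 mm height (fixed; may be held by it), 45 g; origin at the centre of its underside, z up
- dropper: dropper bottle: round brown body of diameter 32 mm up to 61 mm, narrow black dropper tip of at most diameter 22 mm above that, 82 mm high in all, 55 g; origin at the centre of its underside, z up. The only one near the carriers; the bottles along the back wall are not meant
- tally: bystander: round metal tally counter lying on the worktop, 55 x 73 x 23 mm; origin at the centre of its underside
- tin: bystander: round tin, diameter 75 mm, 52 mm high; origin at the centre of its underside. It stands right of the fixed centrifuge, an obstacle about 200 mm high between y -0.05 and 0.15 m whose front with knobs is at x 0.51 m: pass between left and right in front of it
- dishes: bystander: stack of culture dishes, diameter 63 mm, 52 mm high; origin at the centre of its underside. Above the back left (x over 0.64 m, y over 0.15 m) a wall cabinet hangs 0.59 m over the worktop
There are look-alikes about, which are no part of the job. Leave any green look-alike of the dropper alone.

How it is judged:
By the outcome, as a careful person would: the job done as asked, in the order asked, and still so for the second after the job is handed in, with the robot touching nothing.
It also fails if it takes over 125 s, if anything falls off the work surface, if the arm or the gripper's body presses on something with over 40 N, if the wrist force passes 120 N, or if a joint passes its speed limit or range.

## Working session

There is one attempt and no reset: what is moved stays moved. The work goes in short steps, Python scripts to look and compute and a tool call to move; the robot and the scene stay as the last step left them, time stands still between calls to the robot, and variables do not carry over. Pictures are saved under pics/ and viewed, at most 14 in all, crops included, and the job is handed in when it is done.

Besides the shell and the picture viewer there is one more tool, called as name(argument=value, ...) on one line, values as JSON. play_rows: Moves the arm, as the interface text tells. Its arguments: {"type":"object","properties":{"steps":{"type":"array"},"grip_force":{"type":"number"}},"required":["steps"]}

```bash
mkdir -p pics; ls; python3 - <<'E'
from rig import telemetry, vision
import cv2
s=telemetry.get_state();print(s['t'],s['ee_pos'],s['tool_rot'],s['grip_width'])
for n in('top','side'):
    print(n,vision.camera_params(n))
    im=vision.grab_frame(n)[:,:,::-1]
    cv2.imwrite(f'pics/{n}0.png',im); cv2.imwrite(f'pics/{n}0b.png',cv2.resize(im,(800,600),interpolation=cv2.INTER_CUBIC))
E
```

```text
pics
0.0 [ 0.12343341 -0.48381854  0.19532318] [[ 9.68968201e-01  2.47184894e-01 -5.02691268e-04]
 [ 2.47185405e-01 -9.68966175e-01  1.98159489e-03]
 [ 2.72948767e-06 -2.04436038e-03 -9.99997910e-01]] 0.08557977995832114
top {'fovy': 56.00903812346758, 'cx': 252.27677787465063, 'cy': 195.29262937175722, 'rvec': array([ 2.13418483, -2.16663539,  0.14188365]), 'tvec': array([0.11783974, 0.54041159, 1.09641637])}
side {'fovy': 56.07157125620776, 'cx': 250.3016941839147, 'cy': 197.96521859075165, 'rvec': array([ 0.68179261, -2.75085514,  0.92749791]), 'tvec': array([0.53911577, 0.12328001, 1.02368204])}
```

View pics/top0b.png

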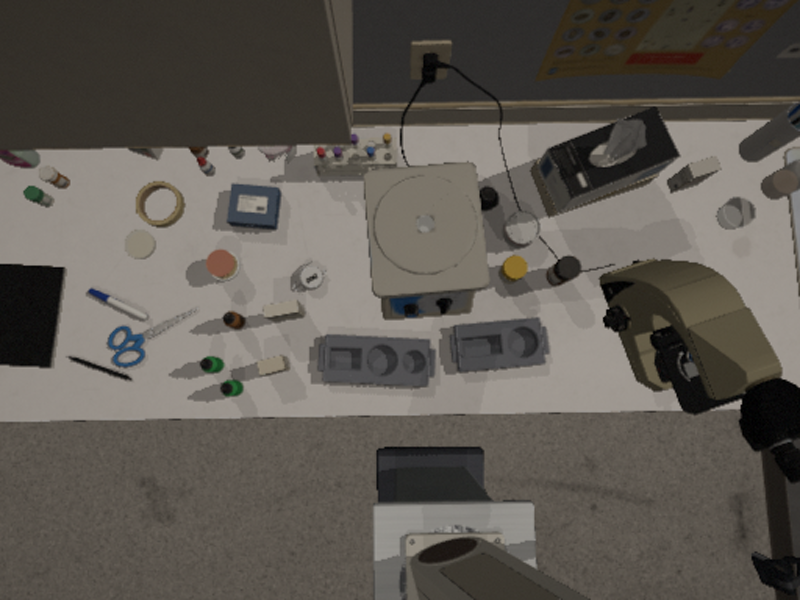

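View pics/side0b.png

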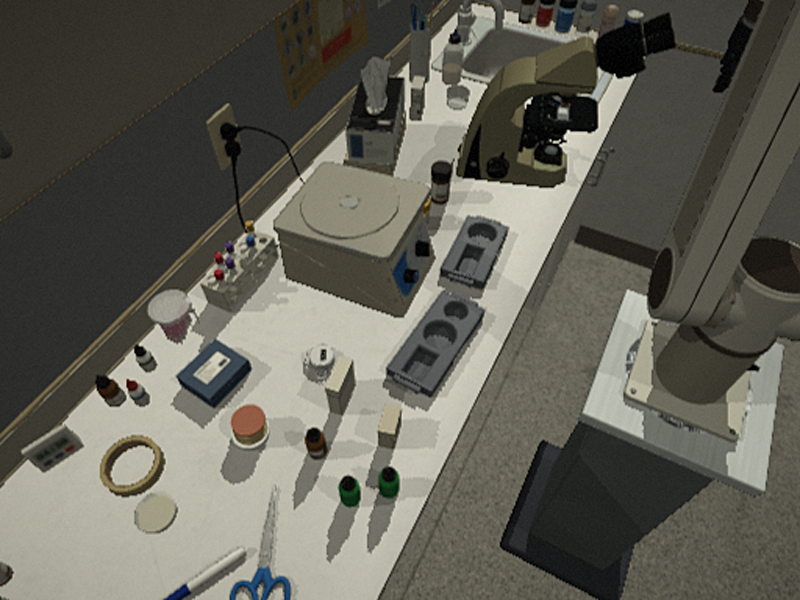

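The top view (800 px scale) shows these things:
- **Carriers:** three-pocket at (377,360), two-pocket at (500,345).
- **Slides:** (283,310). **Cover glasses:** (270,366).
- **Dropper candidates:** brown at (233,320), plus green look-alikes at (212,365) and (232,388), and small bottles at the back wall around (203,160). I choose the brown one.
- **Jar candidates:** dark at (567,268), yellow lid at (515,267), black cap behind the centrifuge at (488,198), and a glass at (521,228).

Next I check these in close crops.

```bash
python3 - <<'E'
import cv2
im=cv2.imread('pics/top0.png'); sd=cv2.imread('pics/side0.png')
cv2.imwrite('pics/cL.png',cv2.resize(im[160:265,130:280],None,fx=5.3,fy=5.3,interpolation=cv2.INTER_CUBIC))
cv2.imwrite('pics/cR.png',cv2.resize(im[110:260,200:400],None,fx=4,fy=4,interpolation=cv2.INTER_CUBIC))
E
```

```text
(no output)
```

View pics/cL.png

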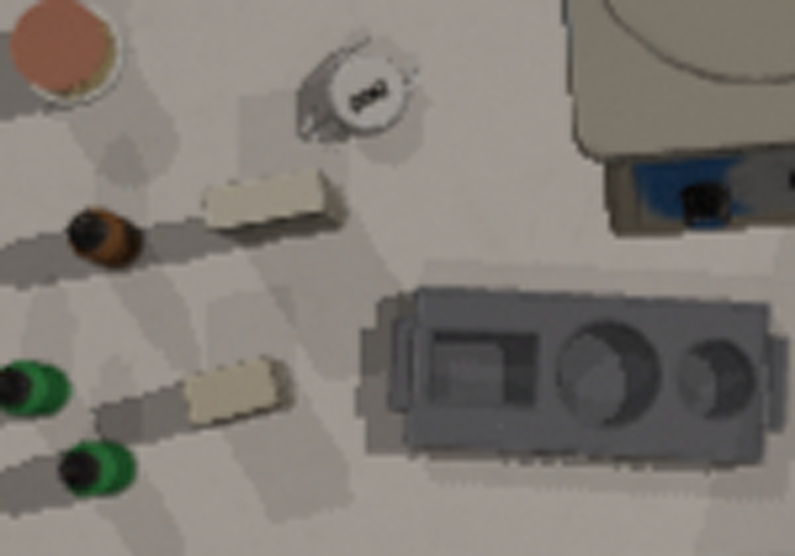

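View pics/cR.png

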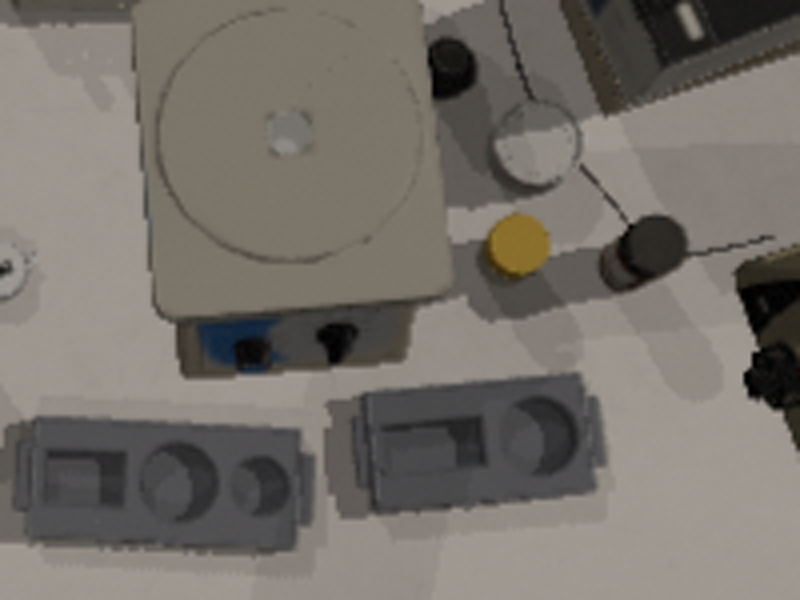

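The left crop shows the brown dropper (105,238), slides top (265,200), cover box (233,392) and tally (368,92). In the right crop, the yellow ribbed lid (519,245) is the specimen jar, the dark cap (655,245) is the stain jar, and the silvery tin is at (536,145). The black cap beside the centrifuge (452,65) is too small to be the jar. Now I compute the poses.

```bash
cat > h.py <<'E'
import numpy as np, cv2
from rig import telemetry, vision
def ray(n,uv,z,P=None):
    P=P or vision.camera_params(n); R,_=cv2.Rodrigues(P['rvec']); f=192/np.tan(np.radians(P['fovy']/2))
    uv=np.atleast_2d(np.float64(uv)); d=np.c_[(uv[:,0]-P['cx'])/f,(uv[:,1]-P['cy'])/f,np.ones(len(uv))]@R
    c=-R.T@np.ravel(P['tvec']); return c+d*((z-c[2])/d[:,2])[:,None]
def proj(n,X,P=None):
    P=P or vision.camera_params(n); f=192/np.tan(np.radians(P['fovy']/2))
    K=np.array([[f,0,P['cx']],[0,f,P['cy']],[0,0,1.]])
    return cv2.projectPoints(np.float64(np.atleast_2d(X)),P['rvec'],P['tvec'],K,None)[0][:,0]
def st():
    s=telemetry.get_state();R=s['tool_rot'];return s,np.array(s['ee_pos']),np.array(R)
def plan(goal,yawdeg=None):
    """shift in tool axes and turn, in units, for a goal TCP; yaw = world direction of tool y (deg, mod 180)"""
    s,p,R=st(); d=R.T@(np.array(goal)-p)/.04
    cur=np.degrees(np.arctan2(R[1,1],R[0,1])); t=0
    if yawdeg is not None: t=-((yawdeg-cur+90)%180-90)/8
    print('t',round(s['t'],2),'tcp',p.round(4),'yaw',cur.round(1),'j6',np.round(s['joints'][5],1),'shift',d.round(2),'turn',round(t,2),'w',round(s['grip_width'],4))
E
python3 - <<'E'
from h import *
L=lambda a:np.array(a)/5.3+[130,160]-.4
R=lambda a:np.array(a)/4+[200,110]-.4
def quad(a,z,n):
    q=ray('top',a,z)[:,:2];print(n,'c',q.mean(0).round(4),'edges',np.linalg.norm(np.roll(q,-1,0)-q,axis=1).round(3),'dir01',np.degrees(np.arctan2(*(q[1]-q[0]+q[2]-q[3])[::-1])).round(1))
quad(L([(185,378),(270,357),(279,405),(193,426)]),.06,'cover')
quad(L([(203,187),(322,168),(330,212),(213,232)]),.086,'slides')
quad(R([(37,417),(300,430),(297,550),(30,541)]),.024,'c3R')
quad(L([(413,288),(770,303),(763,465),(408,455)]),.024,'c3L')
quad(R([(365,392),(583,375),(597,492),(375,512)]),.024,'c2')
print('dropper',ray('top',L((88,230)),.082),ray('top',L((140,238)),.03))
print('stain',ray('top',R([(655,245),(625,245),(686,245)]),.092))
print('spec',ray('top',R([(519,245),(487,245),(551,245)]),.07))
print('c3 pockets',ray('top',L([(485,370),(608,372),(717,378)]),.024))
print('c2 pockets',ray('top',R([(432,444),(540,436)]),.024))
print('tin',ray('top',R([(537,145)]),.052),'grn',ray('top',L([(20,388),(85,468)]),.082))
# side pixels (800 scale) predicted
for n,X in dict(stain=(0,0,0)).items(): pass
E
```

```text
cover c [0.4259 0.3507] edges [0.05  0.028 0.05  0.028] dir01 -77.0
slides c [0.5328 0.3266] edges [0.068 0.026 0.067 0.026] dir01 -81.4
c3R c [0.4327 0.1464] edges [0.207 0.094 0.208 0.097] dir01 -93.2
c3L c [0.4322 0.1479] edges [0.212 0.095 0.209 0.098] dir01 -92.9
c2 c [ 0.4616 -0.1007] edges [0.173 0.092 0.174 0.094] dir01 -86.1
dropper [[0.51751225 0.42878014 0.082     ]] [[0.51840233 0.41323085 0.03      ]]
stain [[ 0.6036806  -0.22555284  0.092     ]
 [ 0.60403232 -0.20302337  0.092     ]
 [ 0.60331722 -0.2488295   0.092     ]]
spec [[ 0.60970963 -0.1281529   0.07      ]
 [ 0.61009281 -0.10360827  0.07      ]
 [ 0.60932652 -0.15269335  0.07      ]]
c3 pockets [[0.43742573 0.20898086 0.024     ]
 [0.43515733 0.13625058 0.024     ]
 [0.43066091 0.07189351 0.024     ]]
c2 pockets [[ 0.46093797 -0.06292138  0.024     ]
 [ 0.46594081 -0.14795829  0.024     ]]
tin [[ 0.69330116 -0.14970086  0.052     ]] grn [[0.4288587  0.46477382 0.082     ]
 [0.38388197 0.42716826 0.082     ]]
```

```bash
python3 - <<'E'
from h import *
plan((.30,-.05,.25),4)
E
```

```text
t 0.1 tcp [ 0.1235 -0.4839  0.1954] yaw -75.7 j6 90.0 shift [ 6.96 -9.42 -1.35] turn -9.96 w 0.0857
```

play_rows(steps=[0.58,-0.78,-0.11,0,1,0.58,-0.78,-0.11,0,1,0.58,-0.78,-0.11,0,1,0.58,-0.78,-0.11,0,1,0.58,-0.78,-0.11,0,1,0.58,-0.78,-0.11,0,1,0.58,-0.78,-0.11,0,1,0.58,-0.78,-0.11,0,1,0.58,-0.78,-0.11,0,1,0.58,-0.78,-0.11,0,1,0.58,-0.78,-0.11,0,1,0.58,-0.78,-0.11,0,1], grip_force=40)

```text
t: 1.3
ee_pos: [0.3008, -0.0513, 0.2491]
tool_rot: [[0.969, 0.247, 0.0], [0.247, -0.969, -0.0], [0.0, 0.0, -1.0]]
force: [0.4, 0.1, 0.4]
grip_width: 0.0852
grasp_force: 0.0
```

play_rows(steps=[0,0,0,-1,1,0,0,0,-1,1,0,0,0,-1,1,0,0,0,-1,1,0,0,0,-1,1,0,0,0,-1,1,0,0,0,-1,1,0,0,0,-1,1,0,0,0,-1,1,0,0,0,-1,1,0,0,0,0,1,0,0,0,0,1])

```text
t: 2.5
ee_pos: [0.3006, -0.0528, 0.2488]
tool_rot: [[-0.072, 0.997, -0.0], [0.997, 0.072, 0.0], [0.0, -0.0, -1.0]]
force: [-0.2, 0.7, -0.4]
grip_width: 0.0852
grasp_force: 0.0
```

```bash
python3 - <<'E'
from h import *
plan((.44,.05,.25),0)
P=vision.camera_params('wrist'); im=vision.grab_frame('wrist')
R,_=cv2.Rodrigues(P['rvec']);print('cam',-R.T@np.ravel(P['tvec']),'axis',R[2],P['fovy'],P['cx'],P['cy'])
print(ray('wrist',[(0,0),(512,0),(512,384),(0,384)],0.0,P).round(3))
E
```

```text
t 2.5 tcp [ 0.3006 -0.0528  0.2488] yaw 4.1 j6 75.9 shift [ 2.31  3.66 -0.03] turn 0.52 w 0.0852
cam [0.29567974 0.01791824 0.42730935] axis [ 0.02085361 -0.28041649 -0.95965187] 68.53772525665076 259.2566987971662 190.31161637229243
[[-0.055  0.129  0.   ]
 [ 0.619  0.178  0.   ]
 [ 0.833 -0.469  0.   ]
 [-0.178 -0.542  0.   ]]
```

```bash
python3 - <<'E'
from h import *
P=vision.camera_params('wrist'); im=vision.grab_frame('wrist')[:,:,::-1]
np.save('P1.npy',P,allow_pickle=True)
cv2.imwrite('pics/w1.png',cv2.resize(im,(800,600),interpolation=cv2.INTER_CUBIC))
E
```

```text
(no output)
```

View pics/w1.png

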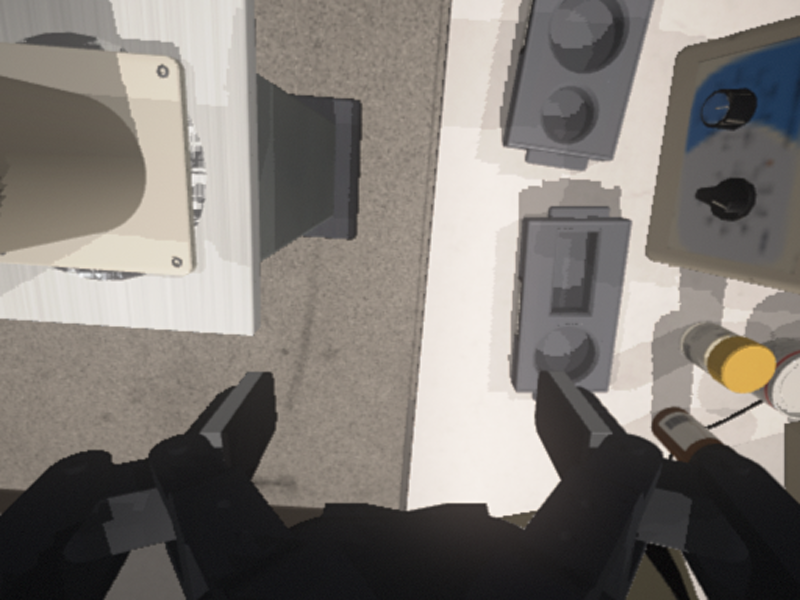

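The wrist view (800 px scale) shows the carrier 2 block with corners (526,219), (629,219), (608,390), (514,390) and its slot around (575,273). Carrier 3's round pockets are at (568,113) and (588,30), and the yellow lid is at (749,364).

```bash
python3 - <<'E'
from h import *
P=np.load('P1.npy',allow_pickle=True).item()
f=lambda a,z:ray('wrist',np.array(a)*.64-.2,z,P)[:,:2].round(4)
q=f([(526,219),(629,219),(608,390),(514,390)],.024);print('c2',q.mean(0),q.tolist())
print('slot',f([(555,233),(600,233),(592,315),(551,313)],.024).mean(0))
print('c3',f([(568,113),(588,30),(505,147),(613,159)],.024).tolist())
print('lid',f([(749,364),(776,364),(721,364)],.07).tolist())
E
```

```text
c2 [ 0.462225 -0.1003  ] [[0.4083, -0.0178], [0.5015, -0.0111], [0.5173, -0.1827], [0.4218, -0.1896]]
slot [ 0.461475 -0.06585 ]
c3 [[0.4306, 0.0733], [0.4357, 0.1362], [0.3808, 0.0422], [0.4764, 0.0392]]
lid [[0.6114, -0.1255], [0.6352, -0.1238], [0.5866, -0.1273]]
```

```bash
python3 - <<'E'
from h import *
plan((.533,.3266,.16),8.6)
E
```

```text
t 2.6 tcp [ 0.3007 -0.0529  0.2489] yaw 4.2 j6 75.8 shift [9.04 6.49 2.22] turn -0.55 w 0.0855
```

play_rows(steps=[0.82,0.59,0.2,0,0.7,0.82,0.59,0.2,0,0.7,0.82,0.59,0.2,0,0.7,0.82,0.59,0.2,0,0.7,0.82,0.59,0.2,0,0.7,0.82,0.59,0.2,0,0.7,0.82,0.59,0.2,0,0.7,0.82,0.59,0.2,0,0.7,0.82,0.59,0.2,0,0.7,0.82,0.59,0.2,0,0.7,0.82,0.59,0.2,0,0.7,0,0,0,-0.55,0.7])

```text
t: 3.8
ee_pos: [0.5332, 0.33, 0.1563]
tool_rot: [[-0.155, 0.988, -0.004], [0.988, 0.155, -0.001], [-0.001, -0.004, -1.0]]
force: [-0.9, -0.0, 0.2]
grip_width: 0.0593
grasp_force: 0.0
```

```bash
python3 - <<'E'
from h import *
plan((.533,.3266,.046),8.6)
P=vision.camera_params('wrist'); im=vision.grab_frame('wrist')[:,:,::-1]
np.save('P2.npy',P,allow_pickle=True)
cv2.imwrite('pics/w2.png',cv2.resize(im,(800,600),interpolation=cv2.INTER_CUBIC))
E
```

```text
t 3.8 tcp [0.5332 0.33   0.1563] yaw 8.9 j6 112.8 shift [-0.08 -0.01  2.76] turn 0.04 w 0.0593
```

View pics/w2.png

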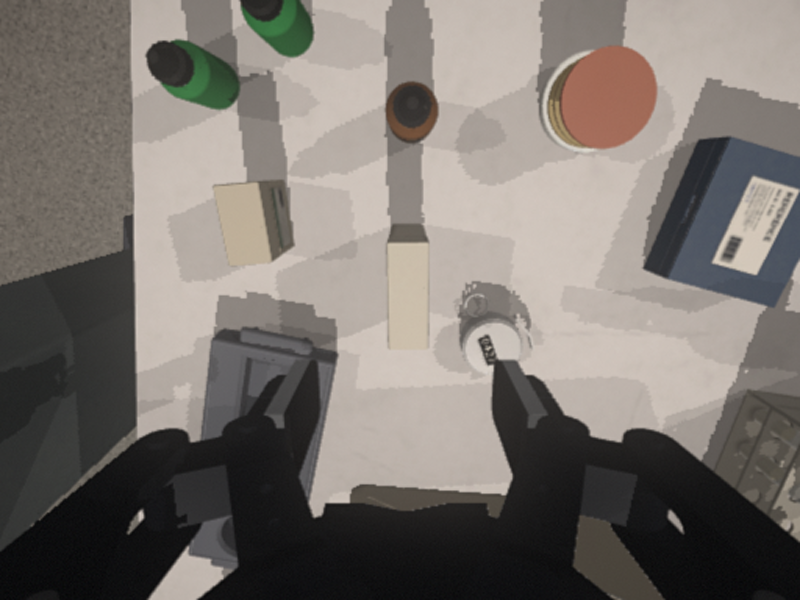

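The wrist view shows the slides top at (388–429, 243–349), the cover box top at (214,185) to (270,262), and the brown dropper tip at (412,105), with the green bottles well apart from them.

```bash
python3 - <<'E'
from h import *
P=np.load('P2.npy',allow_pickle=True).item()
f=lambda a,z:ray('wrist',np.array(a)*.64-.2,z,P)[:,:2]
for n,a,z in(('sl',[(388,243),(429,243),(428,349),(388,349)],.086),('cov',[(214,185),(262,181),(270,262),(228,266)],.06)):
    q=f(a,z);e=q[1]-q[0]+q[2]-q[3];print(n,q.mean(0).round(4),'ydir',np.degrees(np.arctan2(e[1],e[0])).round(1),np.linalg.norm(np.roll(q,-1,0)-q,axis=1).round(3))
print(f([(412,105)],.082),f([(412,112)],.055))
E
```

```text
sl [0.5353 0.3281] ydir 9.0 [0.023 0.065 0.024 0.065]
cov [0.4282 0.3515] ydir 13.9 [0.029 0.05  0.027 0.05 ]
[[0.52074522 0.43255389]] [[0.52111415 0.43223316]]
```

play_rows(steps=[-0.06,0.02,0.46,0,0.6,0,0,0.46,0,0.6,0,0,0.46,0,0.6,0,0,0.46,0,0.6,0,0,0.46,0,0.6,0,0,0.46,0,0.6,0,0,0,0,0.6,0,0,0,0,0,0,0,0,0,0,0,0,0,0,0,0,0,0,0,0], grip_force=40)

```text
t: 4.95
ee_pos: [0.5344, 0.3245, 0.0518]
tool_rot: [[-0.151, 0.989, 0.002], [0.989, 0.151, 0.001], [0.001, 0.002, -1.0]]
force: [-0.2, 1.0, 1.1]
grip_width: 0.0002
grasp_force: 0.0
```

play_rows(steps=[0,0,0,0,0,0,0,0,0,0,0,0,-0.3,0,0,0,0,-0.5,0,0,0,0,-0.7,0,0,0,0,-0.7,0,0,0,0,-0.7,0,0,0,0,-0.3,0,0,0,0,0,0,0])

```text
t: 5.85
ee_pos: [0.535, 0.325, 0.1814]
tool_rot: [[-0.151, 0.988, 0.005], [0.988, 0.151, 0.003], [0.002, 0.005, -1.0]]
force: [-0.2, 0.5, -0.5]
grip_width: 0.0004
grasp_force: 0.0
```

```bash
python3 - <<'E'
from h import *
plan((.40,.20,.17),4.4)
print(telemetry.get_state()['grasp_force'])
E
```

```text
t 5.85 tcp [0.535  0.325  0.1814] yaw 8.7 j6 112.6 shift [-2.58 -3.81  0.26] turn 0.54 w 0.0004
0.0
```

```bash
python3 - <<'E'
from h import *
P=vision.camera_params('wrist'); w=vision.grab_frame('wrist')[:,:,::-1]; s=vision.grab_frame('side')[:,:,::-1]
np.save('P3.npy',P,allow_pickle=True)
a=cv2.resize(w,(400,300),interpolation=cv2.INTER_AREA); b=cv2.resize(s[160:340,100:340],(400,300),interpolation=cv2.INTER_CUBIC)
cv2.imwrite('pics/w3.png',np.hstack([a,b]))
E
```

```text
(no output)
```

View pics/w3.png

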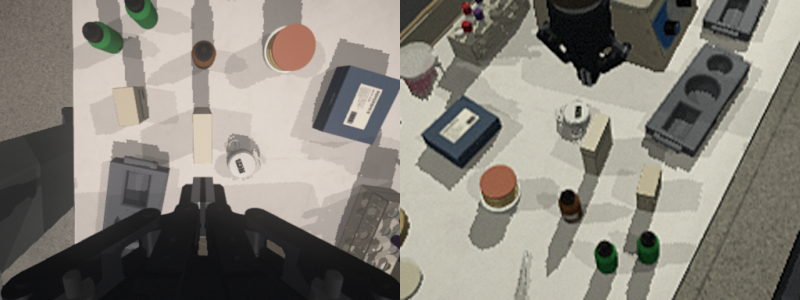

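```bash
python3 - <<'E'
from h import *
P=np.load('P3.npy',allow_pickle=True).item()
s,p,R=st();print(p,s['joints'])
print('wrist400',proj('wrist',[p,p-.019*R[:,2],(.5345,.3277,.086)],P)*.78125)
q=proj('side',[p,(.5345,.3277,.086),(.5345,.3277,0)]); print('side crop',(q-[100,160])*400/240+[400,0])
print('top',proj('top',[p,(.5345,.3277,.086)]))
E
```

```text
[0.53333943 0.32395863 0.17778132] [ 3.12754201e+01  2.87103024e+01  1.93784211e+01  8.07293077e+01
 -5.09374974e-04  1.12562387e+02]
wrist400 [[200.14833776 168.51711042]
 [200.06341899 177.17162445]
 [201.80457785 139.72921399]]
side crop [[591.46649588  95.50706843]
 [594.49696457 130.27173305]
 [598.58833676 156.96637651]]
top [[174.17913709 192.75957789]
 [179.61007792 196.70968363]]
```

```bash
python3 - <<'E'
from h import *
P=vision.camera_params('wrist')
s,p,R=st()
w=vision.grab_frame('wrist')[:,:,::-1].copy(); sd=vision.grab_frame('side')[:,:,::-1].copy()
pts=[p,p-.019*R[:,2],(.5345,.3277,.086),(.5345,.3277,0)]
S=3
def ann(im,uv,x0,y0):
    c=cv2.resize(im[y0:y0+150,x0:x0+130],None,fx=S,fy=S,interpolation=cv2.INTER_CUBIC)
    for q,col in zip(uv,[(0,0,255),(0,255,0),(255,0,0),(255,0,255)]): cv2.drawMarker(c,tuple(((q-[x0,y0]+.5)*S).astype(int)),col,0,12,1)
    return c
cv2.imwrite('pics/w4.png',np.hstack([ann(w,proj('wrist',pts,P),190,150),ann(sd,proj('side',pts),160,160)]))
E
```

```text
(no output)
```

View pics/w4.png

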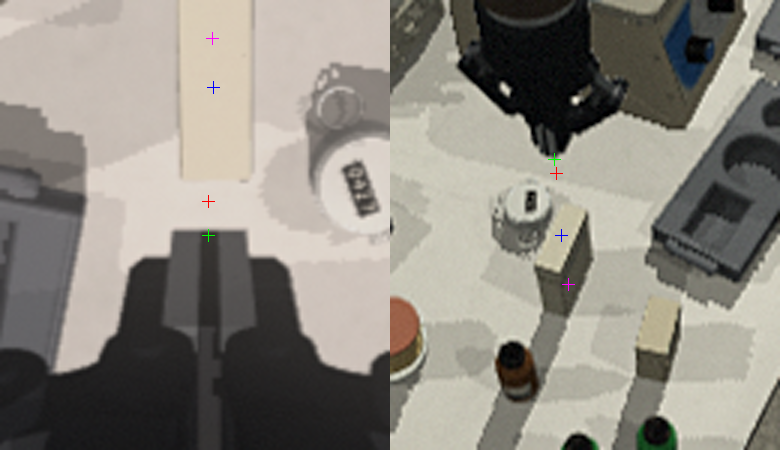

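```bash
python3 - <<'E'
from h import *
P=vision.camera_params('wrist'); s,p,R=st(); print(p,s['grip_width'])
for d in(0,.01,.02,.03,.04):
    T=lambda x,y:p+R@np.array([x,y,-d])
    print(d,'wrist crop near edge',((proj('wrist',[T(.011,0),T(.011,.012),T(.011,-.012)],P)-[190,150]+.5)*3).round(0).tolist(),'side',((proj('side',[T(.011,0),T(-.011,0)])-[160,160]+.5)*3+[390,0]).round(0).tolist())
E
```

```text
[0.53270847 0.32354321 0.17658667] 1.4316215005176294e-05
0 wrist crop near edge [[208.0, 155.0], [262.0, 155.0], [154.0, 155.0]] side [[552.0, 185.0], [562.0, 163.0]]
0.01 wrist crop near edge [[208.0, 170.0], [265.0, 170.0], [151.0, 170.0]] side [[551.0, 178.0], [561.0, 156.0]]
0.02 wrist crop near edge [[208.0, 187.0], [268.0, 187.0], [148.0, 187.0]] side [[550.0, 171.0], [560.0, 149.0]]
0.03 wrist crop near edge [[208.0, 206.0], [272.0, 206.0], [144.0, 206.0]] side [[548.0, 163.0], [559.0, 142.0]]
0.04 wrist crop near edge [[208.0, 227.0], [276.0, 227.0], [140.0, 227.0]] side [[547.0, 156.0], [558.0, 134.0]]
```

The shut fingertips show about 41 mm above the reported TCP in both the wrist and side views, so the fingers closed over the box. It still stands where it was. I go lower and test the grasp gently.

play_rows(steps=[0.08,0,0,0,0.6,0,0,0,0,0.6,0,0,0,0,0.6,0,0,0,0,0.6,0,0,0.7,0,0.6,0,0,0.7,0,0.6,0,0,0.7,0,0.6,0,0,0.7,0,0.6,0,0,0.6,0,0.6,0,0,0,0,0.6,0,0,0,0,0.6,0,0,0,0,0.6], grip_force=20)

```text
t: 7.25
ee_pos: [0.5345, 0.3281, 0.0445]
tool_rot: [[-0.151, 0.988, 0.003], [0.988, 0.151, 0.002], [0.001, 0.003, -1.0]]
force: [0.9, -0.4, 0.5]
grip_width: 0.051
grasp_force: 0.0
```

play_rows(steps=[0,0,0,0,0,0,0,0,0,0,0,0,0,0,0,0,0,0,0,0,0,0,0,0,0,0,0,0,0,0,0,0,0,0,0])

```text
t: 7.95
ee_pos: [0.5343, 0.3279, 0.0442]
tool_rot: [[-0.151, 0.988, 0.003], [0.988, 0.151, 0.002], [0.001, 0.003, -1.0]]
force: [-0.0, -0.5, 6.5]
grip_width: 0.0236
grasp_force: 22.5
```

play_rows(steps=[0,0,0,0,0.6,0,0,0,0,0.6,0,0,0,0,0.6,0,0,0.4,0,0.6,0,0,0.4,0,0.6,0,0,0.1,0,0.6,0,0,0,0,0.6,0,0,0,0,0.6], grip_force=40)

```text
t: 8.75
ee_pos: [0.5335, 0.3275, 0.007]
tool_rot: [[-0.151, 0.988, 0.0], [0.988, 0.151, 0.0], [0.0, 0.0, -1.0]]
force: [1.1, -0.5, -0.4]
grip_width: 0.0513
grasp_force: 0.0
```

play_rows(steps=[0,0,0,0,0,0,0,0,0,0,0,0,0,0,0,0,0,0,0,0,0,0,0,0,0,0,0,0,0,0,0,0,0,0,0])

```text
t: 9.45
ee_pos: [0.5338, 0.3277, 0.0075]
tool_rot: [[-0.151, 0.988, 0.001], [0.988, 0.151, 0.001], [0.001, 0.002, -1.0]]
force: [-0.1, -0.4, 5.7]
grip_width: 0.0244
grasp_force: 44.6
```

play_rows(steps=[0,0,-0.3,0,0,0,0,-0.6,0,0,0,0,-0.7,0,0,0,0,-0.7,0,0,0,0,-0.5,0,0,0,0,0,0,0,0,0,0,0,0])

```text
t: 10.15
ee_pos: [0.533, 0.3271, 0.1182]
tool_rot: [[-0.151, 0.988, -0.0], [0.988, 0.151, -0.0], [-0.0, -0.0, -1.0]]
force: [0.5, -0.7, -2.0]
grip_width: 0.0237
grasp_force: 43.8
```

```bash
cat >> h.py <<'E'
def route(wps,start=None):
    """wps: (x,y,z,yaw|None,rows): prints per-row round shift, turn last"""
    s,p,R=st(); p=p.copy()
    cur=np.degrees(np.arctan2(R[1,1],R[0,1])); print('t',round(s['t'],2),p.round(4),'yaw',cur.round(1),'j6',np.round(s['joints'][5],1),'w',round(s['grip_width'],4),'gf',round(float(np.max(s['grasp_force'])),1),'F',np.round(s['force'],1))
    for x,y,z,yaw,n in wps:
        c=np.radians(cur); ty=np.array([np.cos(c),np.sin(c),0]); tz=np.array([0,0,-1.]); tx=np.cross(ty,tz)
        d=np.array([x,y,z])-p; d=np.array([d@tx,d@ty,d@tz])/.04
        t=0 if yaw is None else -((yaw-cur+90)%180-90)/8
        print('rows',n,'each',(d/n).round(3),'then turn',round(t,2)); p=np.array([x,y,z])
        if yaw is not None: cur-=t*8
E
python3 - <<'E'
from h import *
route([(.40,.22,.12,4.4,5),(.40,-.03,.12,None,8),(.460,-.064,.12,None,3),(.460,-.064,.03,None,5)])
E
```

```text
t 10.15 [0.533  0.3271 0.1182] yaw 8.7 j6 112.8 w 0.0237 gf 43.8 F [ 0.5 -0.7 -2. ]
rows 5 each [-0.429 -0.738 -0.009] then turn 0.54
rows 8 each [-0.779 -0.06   0.   ] then turn 0
rows 3 each [-0.321  0.477  0.   ] then turn 0
rows 5 each [0.   0.   0.45] then turn 0
```

play_rows(steps=[-0.43,-0.74,0,0,0,-0.43,-0.74,0,0,0,-0.43,-0.74,0,0,0,-0.43,-0.74,0,0,0,-0.43,-0.74,0,0.54,0,-0.78,-0.06,0,0,0,-0.78,-0.06,0,0,0,-0.78,-0.06,0,0,0,-0.78,-0.06,0,0,0,-0.78,-0.06,0,0,0,-0.78,-0.06,0,0,0,-0.78,-0.06,0,0,0])

```text
t: 11.35
ee_pos: [0.398, -0.0004, 0.1168]
tool_rot: [[-0.077, 0.997, -0.004], [0.997, 0.077, -0.0], [0.0, -0.004, -1.0]]
force: [0.7, 0.3, -1.6]
grip_width: 0.0238
grasp_force: 43.9
```

play_rows(steps=[-0.78,-0.06,0,0,0,-0.32,0.48,0,0,0,-0.32,0.48,0,0,0,-0.32,0.48,0,0,0,0,0,0,0,0,0,0,0,0,0,0,0,0,0,0])

```text
t: 12.05
ee_pos: [0.4585, -0.0638, 0.1174]
tool_rot: [[-0.077, 0.997, -0.003], [0.997, 0.077, 0.001], [0.001, -0.003, -1.0]]
force: [0.3, 0.1, -1.5]
grip_width: 0.024
grasp_force: 43.6
```

```bash
python3 - <<'E'
from h import *
route([(.460,-.064,.04,4.4,5),(.460,-.064,.012,None,4)])
P=vision.camera_params('wrist'); im=vision.grab_frame('wrist')[:,:,::-1]
np.save('P5.npy',P,allow_pickle=True)
cv2.imwrite('pics/w5.png',cv2.resize(im,(800,600),interpolation=cv2.INTER_CUBIC))
E
```

```text
t 12.05 [ 0.4585 -0.0638  0.1174] yaw 4.4 j6 77.7 w 0.024 gf 43.6 F [ 0.3  0.1 -1.5]
rows 5 each [-0.001  0.008  0.387] then turn 0.0
rows 4 each [0.    0.    0.175] then turn 0
```

View pics/w5.png

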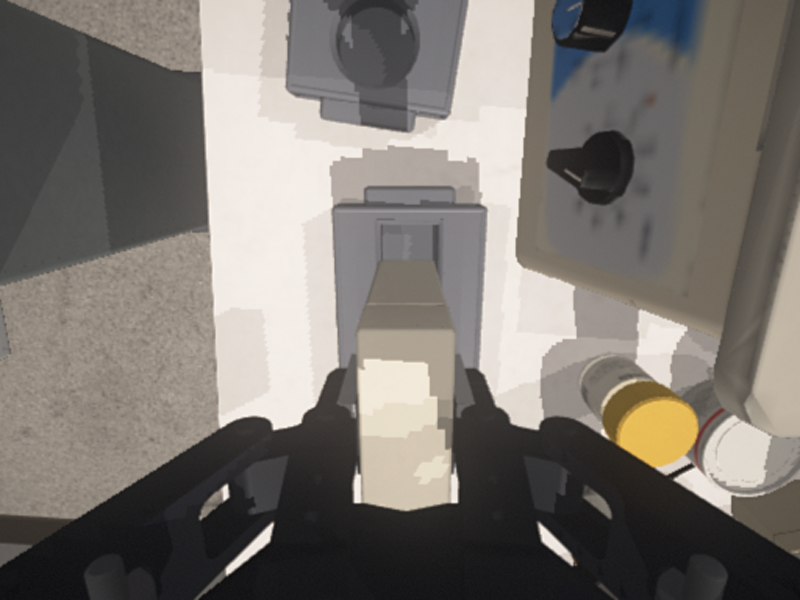

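The held box's bottom front edge is at (375–440, 262), directly in line with the slot mouth at (378–443, 220).

```bash
python3 - <<'E'
from h import *
P=np.load('P5.npy',allow_pickle=True).item()
f=lambda a,z:ray('wrist',np.array(a)*.64-.2,z,P)[:,:2].round(4)
print('box bottom edge',f([(375,262),(440,262)],.110).tolist(),'top',f([(359,330),(454,330)],.196).tolist())
print('slot end',f([(378,220),(443,220)],.024).tolist(),'blk',f([(334,207),(487,207)],.024).tolist())
print('c3 dropper',f([(376,42)],.024),'lid',f([(655,425)],.07))
E
```

```text
box bottom edge [[0.4432, -0.0325], [0.4711, -0.0303]] top [[0.4452, -0.0313], [0.4681, -0.0295]]
slot end [[0.4387, -0.0244], [0.4783, -0.0213]] blk [[0.4116, -0.0186], [0.5042, -0.0115]]
c3 dropper [[0.4318 0.0724]] lid [[ 0.6093 -0.1249]]
```

play_rows(steps=[0,0.05,0.3,0,0,0,0,0.5,0,0,0,0,0.5,0,0,0,0,0.4,0,0,0,0,0.3,0,0,0,0,0.2,0,0,0,0,0.15,0,0,0,0,0.1,0,0,0,0,0.1,0,0,0,0,0.05,0,0,0,0,0,0,0,0,0,0,0,0])

```text
t: 13.3
ee_pos: [0.4626, -0.0642, 0.0149]
tool_rot: [[-0.077, 0.997, 0.001], [0.997, 0.077, -0.0], [-0.0, 0.001, -1.0]]
force: [0.1, -0.9, -0.9]
grip_width: 0.0236
grasp_force: 43.7
```

play_rows(steps=[0,0,0.05,0,0,0,0,0.03,0,0,0,0,0.03,0,0,0,0,0,0,0])

```text
t: 13.7
ee_pos: [0.4626, -0.0642, 0.0114]
tool_rot: [[-0.077, 0.997, 0.001], [0.997, 0.077, -0.0], [-0.0, 0.001, -1.0]]
force: [-3.2, 1.3, 8.6]
grip_width: 0.0237
grasp_force: 45.0
```

Contact at the floor (Fz 8.6). I release and rise.

play_rows(steps=[0,0,0,0,0.5,0,0,0,0,0.5,0,0,0,0,0.55,0,0,0,0,0.55,0,0,-0.4,0,0.55,0,0,-0.7,0,0.7,0,0,-0.7,0,0.7,0,0,-0.7,0,0.7,0,0,-0.7,0,0.7,0,0,-0.7,0,0.7,0,0,0,0,0.7])

```text
t: 14.8
ee_pos: [0.4652, -0.0646, 0.1701]
tool_rot: [[-0.077, 0.997, 0.008], [0.997, 0.077, -0.001], [-0.002, 0.008, -1.0]]
force: [0.5, 0.4, 0.3]
grip_width: 0.0596
grasp_force: 0.0
```

```bash
python3 - <<'E'
from h import *
route([(.50,-.2255,.16,0,4),(.604,-.2255,.16,None,4),(.604,-.2255,.022,None,5)])
print(telemetry.get_state()['joints'].round(1) if hasattr(telemetry.get_state()['joints'],'round') else telemetry.get_state()['joints'])
E
```

```text
t 14.8 [ 0.4652 -0.0646  0.1701] yaw 4.4 j6 77.7 w 0.0596 gf 0.0 F [0.5 0.4 0.3]
rows 4 each [-1.02   0.14   0.063] then turn 0.55
rows 4 each [0.   0.65 0.  ] then turn 0
rows 5 each [0.   0.   0.69] then turn 0
[-7.9 10.7 -7.5 71.3 -0.  77.7]
```

play_rows(steps=[-1,0.14,0.06,0,0.85,-1,0.14,0.06,0,0.85,-1,0.14,0.06,0,0.85,-1,0.14,0.06,0.55,0.85,0,0.66,0,0,0.85,0,0.66,0,0,0.85,0,0.66,0,0,0.85,0,0.66,0,0,0.85,0,0,0,0,0.85,0,0,0,0,0.85])

```text
t: 15.8
ee_pos: [0.6019, -0.2216, 0.1547]
tool_rot: [[-0.0, 1.0, -0.003], [1.0, 0.0, 0.001], [0.001, -0.003, -1.0]]
force: [-0.5, 0.1, -0.4]
grip_width: 0.0727
grasp_force: 0.0
```

```bash
python3 - <<'E'
from h import *
route([(.605,-.2245,.022,0,6)])
E
```

```text
t 15.8 [ 0.6019 -0.2216  0.1547] yaw 0.0 j6 69.8 w 0.0727 gf 0.0 F [-0.5  0.1 -0.4]
rows 6 each [-0.012  0.013  0.553] then turn 0.0
```

play_rows(steps=[-0.07,0.07,0.5,0,0.85,0,0,0.6,0,0.85,0,0,0.6,0,0.85,0,0,0.6,0,0.85,0,0,0.6,0,0.85,0,0,0.4,0,0.85,0,0,0,0,0.85,0,0,0,0,0.85], grip_force=40)

```text
t: 16.6
ee_pos: [0.6044, -0.2248, 0.0249]
tool_rot: [[0.001, 1.0, -0.001], [1.0, -0.001, 0.0], [0.0, -0.001, -1.0]]
force: [-0.2, 0.1, -0.3]
grip_width: 0.0724
grasp_force: 0.0
```

play_rows(steps=[0,0,0,0,0,0,0,0,0,0,0,0,0,0,0,0,0,0,0,0,0,0,0,0,0,0,0,0,0,0])

```text
t: 17.2
ee_pos: [0.6062, -0.2252, 0.0265]
tool_rot: [[0.0, 1.0, 0.003], [1.0, -0.0, -0.001], [-0.001, 0.003, -1.0]]
force: [-0.9, 0.5, 5.7]
grip_width: 0.0462
grasp_force: 41.0
```

play_rows(steps=[0,0,-0.2,0,0,0,0,-0.5,0,0,0,0,-0.7,0,0,0,0,-0.7,0,0,0,0,-0.5,0,0,0,0,0,0,0,0.49,-0.87,0,0,0,0.49,-0.87,0,0,0,0.49,-0.87,0,0,0,0.49,-0.87,0,0,0,0,0,0,0,0,0,0,0,0,0])

```text
t: 18.4
ee_pos: [0.4646, -0.1457, 0.1277]
tool_rot: [[-0.0, 1.0, -0.002], [1.0, 0.0, 0.001], [0.001, -0.002, -1.0]]
force: [1.2, -0.7, -0.6]
grip_width: 0.0461
grasp_force: 41.6
```

```bash
python3 - <<'E'
from h import *
route([(.466,-.1462,.0305,None,6)])
P=vision.camera_params('wrist'); im=vision.grab_frame('wrist')[:,:,::-1]
np.save('P6.npy',P,allow_pickle=True)
cv2.imwrite('pics/w6.png',cv2.resize(im,(800,600),interpolation=cv2.INTER_CUBIC))
E
```

```text
t 18.4 [ 0.4646 -0.1457  0.1277] yaw 0.0 j6 72.6 w 0.0461 gf 41.6 F [ 1.2 -0.7 -0.6]
rows 6 each [-0.002  0.006  0.405] then turn 0
```

View pics/w6.png

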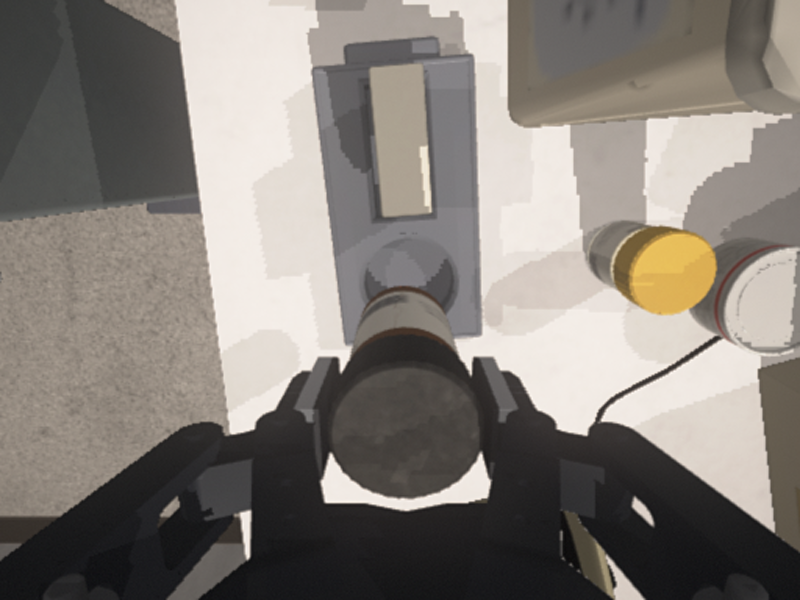

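The slides stand in their slot at (402,140). The jar hangs straight with its cap centre at (406,430) and bottom front edge at (408,288). The pocket mouth is 364–460 px wide with its front edge at y=237.

```bash
python3 - <<'E'
from h import *
P=np.load('P6.npy',allow_pickle=True).item()
f=lambda a,z:ray('wrist',np.array(a)*.64-.2,z,P)[:,:2].round(4).tolist()
print('cap',f([(406,430),(330,430),(482,430)],.193),'bottom front',f([(408,288)],.101))
print('pocket',f([(364,285),(460,285),(410,237)],.024),'c2 corners',f([(313,68),(472,55),(480,334),(347,345)],.024))
print('lid',f([(671,270),(671,227),(671,314),(627,270),(717,270)],.07),'tin',f([(690,300)],.052))
E
```

```text
cap [[0.4652, -0.1484], [0.4429, -0.1484], [0.4875, -0.1484]] bottom front [[0.4662, -0.13]]
pocket [[0.4375, -0.1486], [0.5011, -0.1486], [0.4679, -0.1168]] c2 corners [[0.4114, -0.0187], [0.5032, -0.0119], [0.516, -0.1832], [0.4247, -0.1914]]
lid [[0.6107, -0.128], [0.6067, -0.1045], [0.615, -0.1534], [0.5865, -0.128], [0.6359, -0.128]] tin [[0.6364, -0.1505]]
```

play_rows(steps=[0.02,0.04,0.3,0,0,0,0,0.5,0,0,0,0,0.5,0,0,0,0,0.4,0,0,0,0,0.3,0,0,0,0,0.2,0,0,0,0,0.1,0,0,0,0,0.08,0,0,0,0,0,0,0,0,0,0,0,0])

```text
t: 19.45
ee_pos: [0.4682, -0.1457, 0.034]
tool_rot: [[0.0, 1.0, 0.001], [1.0, -0.0, -0.0], [-0.0, 0.001, -1.0]]
force: [0.1, -0.1, -1.2]
grip_width: 0.0456
grasp_force: 41.6
```

play_rows(steps=[0,0,0.04,0,0,0,0,0.03,0,0,0,0,0.02,0,0,0,0,0,0,0])

```text
t: 19.85
ee_pos: [0.468, -0.1457, 0.0305]
tool_rot: [[0.0, 1.0, 0.001], [1.0, -0.0, -0.0], [-0.0, 0.001, -1.0]]
force: [-1.4, -0.0, 3.5]
grip_width: 0.0458
grasp_force: 42.0
```

play_rows(steps=[0,0,0,0,0.75,0,0,0,0,0.75,0,0,0,0,0.75,0,0,0,0,0.75,0,0,-0.4,0,0.75,0,0,-0.7,0,0.7,0,0,-0.7,0,0.7,0,0,-0.7,0,0.7,0,0,-0.7,0,0.7,0,0,0,0,0.7])

```text
t: 20.85
ee_pos: [0.4706, -0.1465, 0.1619]
tool_rot: [[0.0, 1.0, 0.008], [1.0, -0.0, -0.002], [-0.002, 0.008, -1.0]]
force: [-0.3, -1.2, 0.3]
grip_width: 0.0595
grasp_force: 0.0
```

```bash
python3 - <<'E'
from h import *
route([(.38,-.04,.16,None,4),(.38,.26,.16,13.5,8),(.428,.351,.16,None,3),(.428,.351,-.015,None,5)])
E
```

```text
t 20.85 [ 0.4706 -0.1465  0.1619] yaw -0.0 j6 72.7 w 0.0595 gf 0.0 F [-0.3 -1.2  0.3]
rows 4 each [ 0.665 -0.566  0.012] then turn 0
rows 8 each [ 0.937 -0.     0.   ] then turn -1.69
rows 3 each [0.644 0.566 0.   ] then turn 0
rows 5 each [0.    0.    0.875] then turn 0
```

play_rows(steps=[0.67,-0.57,0,0,0.7,0.67,-0.57,0,0,0.7,0.67,-0.57,0,0,0.7,0.67,-0.57,0,0,0.7,0.94,0,0,0,0.7,0.94,0,0,0,0.7,0.94,0,0,0,0.7,0.94,0,0,0,0.7,0.94,0,0,0,0.7,0.94,0,0,0,0.7,0.94,0,0,0,0.7,0.94,0,0,0,0.7])

```text
t: 22.05
ee_pos: [0.3759, 0.2638, 0.157]
tool_rot: [[-0.0, 1.0, -0.001], [1.0, 0.0, -0.001], [-0.001, -0.001, -1.0]]
force: [-0.1, 0.2, -0.1]
grip_width: 0.0595
grasp_force: 0.0
```

play_rows(steps=[0,0,0,-0.85,0.7,0,0,0,-0.84,0.7,0.64,0.57,0,0,0.7,0.64,0.57,0,0,0.7,0.64,0.57,0,0,0.7,0,0,0,0,0.7,0,0,0,0,0.7])

```text
t: 22.75
ee_pos: [0.4245, 0.3529, 0.1563]
tool_rot: [[-0.234, 0.972, -0.002], [0.972, 0.234, -0.002], [-0.001, -0.003, -1.0]]
force: [0.3, 0.1, -0.6]
grip_width: 0.0595
grasp_force: 0.0
```

```bash
python3 - <<'E'
from h import *
route([(.428,.3515,-.007,13.7,6)])
E
```

```text
t 22.75 [0.4245 0.3529 0.1563] yaw 13.6 j6 116.2 w 0.0595 gf 0.0 F [ 0.3  0.1 -0.6]
rows 6 each [-0.009  0.013  0.68 ] then turn -0.02
```

play_rows(steps=[-0.05,0.08,0.6,0,0.7,0,0,0.8,0,0.7,0,0,0.8,0,0.7,0,0,0.8,0,0.7,0,0,0.6,0,0.7,0,0,0.4,0,0.7,0,0,0.08,0,0.7,0,0,0,0,0.7])

```text
t: 23.55
ee_pos: [0.428, 0.3508, -0.0055]
tool_rot: [[-0.233, 0.972, -0.001], [0.972, 0.233, -0.001], [-0.001, -0.001, -1.0]]
force: [-0.1, -0.2, 1.1]
grip_width: 0.0597
grasp_force: 0.0
```

play_rows(steps=[0,0,0,0,0,0,0,0,0,0,0,0,0,0,0,0,0,0,0,0,0,0,0,0,0,0,0,0,0,0])

```text
t: 24.15
ee_pos: [0.4295, 0.3526, -0.0039]
tool_rot: [[-0.234, 0.972, 0.002], [0.972, 0.234, 0.002], [0.001, 0.002, -1.0]]
force: [-0.0, -1.3, 6.0]
grip_width: 0.0279
grasp_force: 40.4
```

play_rows(steps=[0,0,-0.3,0,0,0,0,-0.6,0,0,0,0,-0.8,0,0,0,0,-0.7,0,0,0,0,-0.3,0,0,0,0,0,0.7,0,0,0,0,0.7,0,0,0,0,0.67,0,0,0,0,0,0])

```text
t: 25.05
ee_pos: [0.4282, 0.3515, 0.102]
tool_rot: [[0.053, 0.999, -0.001], [0.999, -0.053, -0.001], [-0.001, -0.001, -1.0]]
force: [0.3, 0.1, -1.3]
grip_width: 0.0276
grasp_force: 39.7
```

```bash
python3 - <<'E'
from h import *
route([(.437,.210,.10,-3,4)])
E
```

```text
t 25.05 [0.4282 0.3515 0.102 ] yaw -3.0 j6 132.4 w 0.0276 gf 39.7 F [ 0.3  0.1 -1.3]
rows 4 each [-0.88   0.102  0.012] then turn -0.0
```

play_rows(steps=[-0.88,0.1,0,0,0,-0.88,0.1,0,0,0,-0.88,0.1,0,0,0,-0.88,0.1,0,0,0,0,0,0,0,0,0,0,0,0,0])

```text
t: 25.65
ee_pos: [0.4372, 0.2099, 0.1025]
tool_rot: [[0.054, 0.999, -0.0], [0.999, -0.054, 0.0], [0.0, -0.0, -1.0]]
force: [0.3, 0.4, -1.0]
grip_width: 0.028
grasp_force: 39.7
```

```bash
python3 - <<'E'
from h import *
route([(.437,.210,.004,-3,6)])
P=vision.camera_params('wrist'); im=vision.grab_frame('wrist')[:,:,::-1]
np.save('P7.npy',P,allow_pickle=True)
cv2.imwrite('pics/w7.png',cv2.resize(im,(800,600),interpolation=cv2.INTER_CUBIC))
E
```

```text
t 25.65 [0.4372 0.2099 0.1025] yaw -3.1 j6 118.7 w 0.028 gf 39.7 F [ 0.3  0.4 -1. ]
rows 6 each [ 0.    -0.001  0.41 ] then turn -0.01
```

View pics/w7.png

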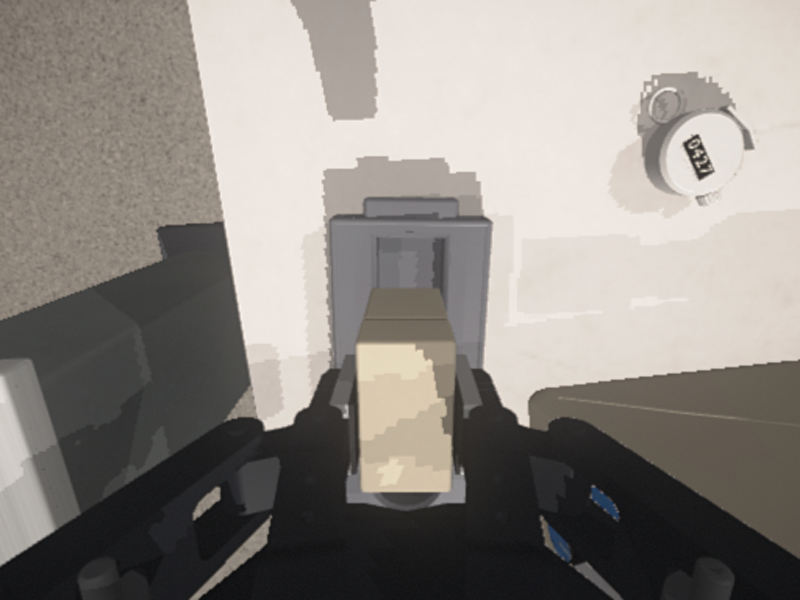

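The box is held straight with its bottom edge at (368–444, 290). The slot mouth's end edge is at (374–450, 235) and the block end at (331–490, 217). The tally is undisturbed at (700,150).

```bash
python3 - <<'E'
from h import *
P=np.load('P7.npy',allow_pickle=True).item()
f=lambda a,z:ray('wrist',np.array(a)*.64-.2,z,P)[:,:2].round(4).tolist()
print('bottom',f([(368,290),(444,290)],.1065),'top',f([(357,342),(456,342)],.1665),'back top',f([(360,490),(452,492)],.1665))
print('slot',f([(374,235),(450,235)],.024),'blk',f([(331,217),(490,217)],.024))
E
```

```text
bottom [[0.4234, 0.2338], [0.4546, 0.2321]] top [[0.4253, 0.2351], [0.4529, 0.2336]] back top [[0.4221, 0.1858], [0.4506, 0.1835]]
slot [[0.4211, 0.2447], [0.4654, 0.2423]] blk [[0.3971, 0.2564], [0.4887, 0.2514]]
```

play_rows(steps=[0.03,0.07,0.3,0,0,0,0,0.5,0,0,0,0,0.5,0,0,0,0,0.4,0,0,0,0,0.3,0,0,0,0,0.2,0,0,0,0,0.15,0,0,0,0,0.1,0,0,0,0,0.03,0,0,0,0,0,0,0,0,0,0,0,0])

```text
t: 26.8
ee_pos: [0.4405, 0.2117, 0.0039]
tool_rot: [[0.053, 0.999, 0.001], [0.999, -0.053, 0.001], [0.001, 0.001, -1.0]]
force: [-0.0, -0.4, -1.8]
grip_width: 0.0279
grasp_force: 39.7
```

play_rows(steps=[0,0,0.04,0,0,0,0,0.03,0,0,0,0,0.03,0,0,0,0,0,0,0])

```text
t: 27.2
ee_pos: [0.4402, 0.2115, 0.0001]
tool_rot: [[0.053, 0.999, 0.001], [0.999, -0.053, 0.0], [0.0, 0.001, -1.0]]
force: [-1.4, -1.1, 4.0]
grip_width: 0.028
grasp_force: 40.3
```

play_rows(steps=[0,0,0,0,0.55,0,0,0,0,0.55,0,0,0,0,0.55,0,0,0,0,0.55,0,0,-0.4,0,0.55,0,0,-0.7,0,0.6,0,0,-0.8,0,0.7,0,0,-0.8,0,0.8,0,0,-0.8,0,0.85,0,0,-0.5,0,0.85,0,0,0,0,0.85])

```text
t: 28.3
ee_pos: [0.4423, 0.2126, 0.1627]
tool_rot: [[0.053, 0.999, 0.006], [0.999, -0.053, 0.003], [0.003, 0.006, -1.0]]
force: [0.8, -0.0, -0.2]
grip_width: 0.0728
grasp_force: 0.0
```

```bash
python3 - <<'E'
from h import *
route([(.38,.15,.17,None,3),(.38,-.127,.17,89,7),(.50,-.127,.17,None,4)])
E
```

```text
t 28.3 [0.4423 0.2126 0.1627] yaw -3.0 j6 118.7 w 0.0728 gf 0.0 F [ 0.8 -0.  -0.2]
rows 3 each [-0.548 -0.491 -0.061] then turn 0
rows 7 each [-0.988  0.053  0.   ] then turn 10.99
rows 4 each [ 0.75  -0.013  0.   ] then turn 0
```

play_rows(steps=[-0.55,-0.49,-0.06,0,0.8,-0.55,-0.49,-0.06,0,0.8,-0.55,-0.49,-0.06,0,0.8,-0.98,0.05,0,0,0.8,-0.98,0.05,0,0,0.8,-0.98,0.05,0,0,0.8,-0.98,0.05,0,0,0.8,-0.98,0.05,0,0,0.8,-0.98,0.05,0,0,0.8,-0.98,0.05,0,0,0.8,0,0,0,0,0.8])

```text
t: 29.4
ee_pos: [0.3765, -0.1296, 0.1654]
tool_rot: [[0.06, 0.998, -0.001], [0.998, -0.06, -0.001], [-0.001, -0.001, -1.0]]
force: [0.6, 1.0, -0.0]
grip_width: 0.0683
grasp_force: 0.0
```

play_rows(steps=[0,0,0,-0.97,0.8,0,0,0,-0.97,0.8,0,0,0,-0.97,0.8,0,0,0,-0.97,0.8,0,0,0,-0.97,0.8,0,0,0,-0.97,0.8,0,0,0,-0.97,0.8,0,0,0,-0.97,0.8,0,0,0,-0.97,0.8,0,0,0,-0.97,0.8,0,0,0,-0.97,0.8,0,0,0,-0.97,0.8])

```text
t: 30.6
ee_pos: [0.3765, -0.1249, 0.1654]
tool_rot: [[-1.0, -0.008, -0.002], [-0.008, 1.0, 0.001], [0.002, 0.001, -1.0]]
force: [0.2, -0.6, 0.2]
grip_width: 0.0682
grasp_force: 0.0
```

```bash
python3 - <<'E'
from h import *
route([(.6105,-.127,.16,90,6),(.6105,-.127,.003,None,6)])
E
```

```text
t 30.6 [ 0.3765 -0.1249  0.1654] yaw 90.4 j6 -18.8 w 0.0682 gf 0.0 F [ 0.2 -0.6  0.2]
rows 6 each [-0.975 -0.016  0.023] then turn 0.06
rows 6 each [0.    0.    0.654] then turn 0
```

play_rows(steps=[-0.97,-0.02,0,0,0.8,-0.97,-0.02,0,0,0.8,-0.97,-0.02,0,0,0.8,-0.97,-0.02,0,0,0.8,-0.97,-0.02,0,0,0.8,-0.97,-0.02,0,0,0.8,0,0,0,0,0.8,0,0,0,0,0.8])

```text
t: 31.4
ee_pos: [0.6093, -0.1292, 0.164]
tool_rot: [[-1.0, -0.003, -0.004], [-0.003, 1.0, 0.001], [0.004, 0.001, -1.0]]
force: [-1.2, 0.3, 0.1]
grip_width: 0.0682
grasp_force: 0.0
```

```bash
python3 - <<'E'
from h import *
route([(.6105,-.127,0.0,90,6)])
E
```

```text
t 31.4 [ 0.6093 -0.1292  0.164 ] yaw 90.2 j6 -12.1 w 0.0682 gf 0.0 F [-1.2  0.3  0.1]
rows 6 each [-0.005  0.009  0.683] then turn 0.02
```

play_rows(steps=[-0.03,0.05,0.6,0,0.8,0,0,0.8,0,0.8,0,0,0.8,0,0.8,0,0,0.8,0,0.8,0,0,0.6,0,0.8,0,0,0.5,0,0.8,0,0,0,0,0.8,0,0,0,0,0.8])

```text
t: 32.2
ee_pos: [0.6101, -0.1282, 0.0032]
tool_rot: [[-1.0, -0.001, -0.001], [-0.001, 1.0, 0.0], [0.001, 0.0, -1.0]]
force: [0.6, 0.1, 1.0]
grip_width: 0.0681
grasp_force: 0.0
```

play_rows(steps=[0,0,0,0,0,0,0,0,0,0,0,0,0,0,0,0,0,0,0,0,0,0,0,0,0,0,0,0,0,0], grip_force=35)

```text
t: 32.8
ee_pos: [0.6126, -0.1288, 0.0049]
tool_rot: [[-1.0, -0.001, 0.003], [-0.001, 1.0, -0.001], [-0.003, -0.001, -1.0]]
force: [-0.8, 0.4, 7.1]
grip_width: 0.0472
grasp_force: 36.2
```

play_rows(steps=[0,0,-0.2,0,0,0,0,-0.5,0,0,0,0,-0.8,0,0,0,0,-0.8,0,0,0,0,-0.6,0,0,0,0,-0.3,0,0,0.97,0,0,0,0,0.97,0,0,0,0,0.97,0,0,0,0,0.97,0,0,0,0,0.97,0,0,0,0,0.97,0,0,0,0])

```text
t: 34.0
ee_pos: [0.3762, -0.1285, 0.13]
tool_rot: [[-1.0, -0.002, -0.001], [-0.002, 1.0, 0.0], [0.001, 0.0, -1.0]]
force: [-0.5, -0.8, 0.6]
grip_width: 0.0473
grasp_force: 36.1
```

play_rows(steps=[0,0,0,0.97,0,0,0,0,0.97,0,0,0,0,0.97,0,0,0,0,0.97,0,0,0,0,0.97,0,0,0,0,0.97,0,0,0,0,0.97,0,0,0,0,0.97,0,0,0,0,0.97,0,0,0,0,0.97,0,0,0,0,0.97,0,0,0,0,0.97,0])

```text
t: 35.2
ee_pos: [0.3778, -0.1286, 0.1301]
tool_rot: [[0.059, 0.998, -0.001], [0.998, -0.059, 0.0], [0.0, -0.001, -1.0]]
force: [0.1, -0.4, -0.8]
grip_width: 0.0474
grasp_force: 36.2
```

```bash
python3 - <<'E'
from h import *
route([(.39,.06,.125,None,5),(.435,.1365,.125,None,3)])
E
```

```text
t 35.2 [ 0.3778 -0.1286  0.1301] yaw -3.4 j6 74.6 w 0.0474 gf 36.2 F [ 0.1 -0.4 -0.8]
rows 5 each [0.945 0.005 0.026] then turn 0
rows 3 each [0.658 0.337 0.   ] then turn 0
```

play_rows(steps=[0.95,0,0.03,0,0,0.95,0,0.03,0,0,0.95,0,0.03,0,0,0.95,0,0.03,0,0,0.95,0,0.03,0,0,0.66,0.34,0,0,0,0.66,0.34,0,0,0,0.66,0.34,0,0,0,0,0,0,0,0,0,0,0,0,0])

```text
t: 36.2
ee_pos: [0.4327, 0.138, 0.1239]
tool_rot: [[0.052, 0.999, -0.002], [0.999, -0.052, -0.001], [-0.001, -0.002, -1.0]]
force: [-1.2, 0.5, -0.9]
grip_width: 0.0474
grasp_force: 36.2
```

```bash
python3 - <<'E'
from h import *
route([(.436,.137,.010,None,6)])
P=vision.camera_params('wrist'); im=vision.grab_frame('wrist')[:,:,::-1]
np.save('P8.npy',P,allow_pickle=True)
cv2.imwrite('pics/w8.png',cv2.resize(im,(800,600),interpolation=cv2.INTER_CUBIC))
E
```

```text
t 36.2 [0.4327 0.138  0.1239] yaw -3.0 j6 110.7 w 0.0474 gf 36.2 F [-1.2  0.5 -0.9]
rows 6 each [-0.003  0.014  0.474] then turn 0
```

View pics/w8.png

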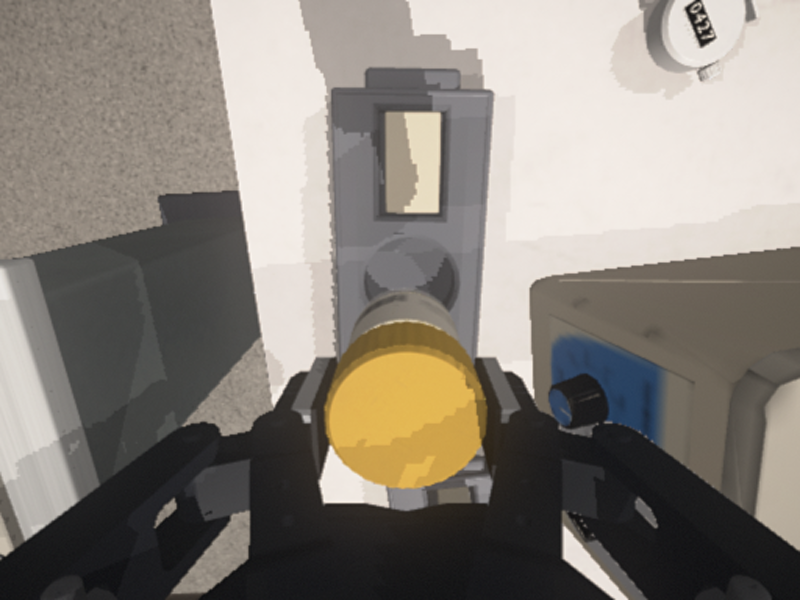

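The cover box sits in its slot at (412,162). The specimen jar hangs straight with its lid centre at (407,417). The pocket mouth is 364–460 px wide with its front edge near y=236.

```bash
python3 - <<'E'
from h import *
P=np.load('P8.npy',allow_pickle=True).item()
f=lambda a,z:ray('wrist',np.array(a)*.64-.2,z,P)[:,:2].round(4).tolist()
print('lid',f([(407,417),(327,417),(487,417)],.189),'bottom front',f([(405,290)],.119))
print('pocket',f([(364,285),(460,285),(411,236)],.024),'slot',f([(376,105),(446,105),(446,220),(375,220)],.024),'blk',f([(331,90),(493,92)],.024))
E
```

```text
lid [[0.4337, 0.1395], [0.4104, 0.1407], [0.457, 0.1383]] bottom front [[0.434, 0.1586]]
pocket [[0.4059, 0.1373], [0.4686, 0.134], [0.4381, 0.1677]] slot [[0.4214, 0.2452], [0.4623, 0.2431], [0.4605, 0.1766], [0.4161, 0.1789]] blk [[0.396, 0.2546], [0.4896, 0.2486]]
```

play_rows(steps=[-0.05,0.08,0.4,0,0,0,0,0.6,0,0,0,0,0.6,0,0,0,0,0.5,0,0,0,0,0.3,0,0,0,0,0.2,0,0,0,0,0.1,0,0,0,0,0.08,0,0,0,0,0,0,0,0,0,0,0,0])

```text
t: 37.25
ee_pos: [0.437, 0.1358, 0.0139]
tool_rot: [[0.053, 0.999, 0.001], [0.999, -0.053, 0.0], [0.0, 0.001, -1.0]]
force: [0.6, 0.1, -0.9]
grip_width: 0.047
grasp_force: 36.3
```

play_rows(steps=[0,0,0.05,0,0,0,0,0.05,0,0,0,0,0.03,0,0,0,0,0.02,0,0,0,0,0,0,0])

```text
t: 37.75
ee_pos: [0.4367, 0.136, 0.0087]
tool_rot: [[0.053, 0.999, 0.001], [0.999, -0.053, 0.001], [0.001, 0.001, -1.0]]
force: [-4.1, 0.1, 11.0]
grip_width: 0.0473
grasp_force: 37.3
```

Floor contact. Release, rise, and go to the dropper.

play_rows(steps=[0,0,0,0,0.75,0,0,0,0,0.75,0,0,0,0,0.75,0,0,0,0,0.75,0,0,-0.4,0,0.75,0,0,-0.7,0,0.7,0,0,-0.8,0,0.7,0,0,-0.8,0,0.7,0,0,-0.8,0,0.7,0,0,-0.4,0,0.7,0,0,0,0,0.7])

```text
t: 38.85
ee_pos: [0.4385, 0.1362, 0.1659]
tool_rot: [[0.053, 0.999, 0.005], [0.999, -0.053, 0.002], [0.002, 0.005, -1.0]]
force: [1.0, 0.5, -0.6]
grip_width: 0.0598
grasp_force: 0.0
```

```bash
python3 - <<'E'
from h import *
route([(.45,.30,.16,5,5),(.520,.4315,.16,None,4)])
E
```

```text
t 38.85 [0.4385 0.1362 0.1659] yaw -3.0 j6 110.3 w 0.0598 gf 0.0 F [ 1.   0.5 -0.6]
rows 5 each [0.821 0.014 0.029] then turn -1.01
rows 4 each [0.781 0.507 0.   ] then turn 0
```

play_rows(steps=[0.82,0.01,0.03,0,0.65,0.82,0.01,0.03,0,0.65,0.82,0.01,0.03,0,0.65,0.82,0.01,0.03,0,0.65,0.82,0.01,0.03,-1,0.65,0.78,0.51,0,0,0.65,0.78,0.51,0,0,0.65,0.78,0.51,0,0,0.65,0.78,0.51,0,0,0.65,0,0,0,0,0.65,0,0,0,0,0.65])

```text
t: 39.95
ee_pos: [0.5168, 0.4304, 0.1539]
tool_rot: [[-0.087, 0.996, -0.004], [0.996, 0.087, -0.004], [-0.003, -0.004, -1.0]]
force: [-1.1, -0.8, 0.2]
grip_width: 0.0553
grasp_force: 0.0
```

```bash
python3 - <<'E'
from h import *
route([(.520,.4315,-.010,None,6)])
E
```

```text
t 39.95 [0.5168 0.4304 0.1539] yaw 5.0 j6 124.8 w 0.0553 gf 0.0 F [-1.1 -0.8  0.2]
rows 6 each [0.004 0.014 0.683] then turn 0
```

play_rows(steps=[0.03,0.08,0.6,0,0.65,0,0,0.8,0,0.65,0,0,0.8,0,0.65,0,0,0.8,0,0.65,0,0,0.6,0,0.65,0,0,0.4,0,0.65,0,0,0.08,0,0.65,0,0,0,0,0.65])

```text
t: 40.75
ee_pos: [0.5202, 0.4308, -0.006]
tool_rot: [[-0.086, 0.996, -0.001], [0.996, 0.086, -0.001], [-0.001, -0.001, -1.0]]
force: [0.5, 0.7, 0.7]
grip_width: 0.0557
grasp_force: 0.0
```

play_rows(steps=[0,0,0,0,0,0,0,0,0,0,0,0,0,0,0,0,0,0,0,0,0,0,0,0,0,0,0,0,0,0], grip_force=35)

```text
t: 41.35
ee_pos: [0.5218, 0.4328, -0.0038]
tool_rot: [[-0.086, 0.996, 0.002], [0.996, 0.086, 0.002], [0.001, 0.002, -1.0]]
force: [-0.8, -1.5, 6.5]
grip_width: 0.0311
grasp_force: 34.9
```

play_rows(steps=[0,0,-0.2,0,0,0,0,-0.5,0,0,0,0,-0.8,0,0,0,0,-0.8,0,0,0,0,-0.6,0,0,0,0,0,0,0,0,0,0,0,0])

```text
t: 42.05
ee_pos: [0.521, 0.4324, 0.1106]
tool_rot: [[-0.086, 0.996, 0.001], [0.996, 0.086, 0.001], [0.001, 0.001, -1.0]]
force: [0.5, 0.1, -0.7]
grip_width: 0.031
grasp_force: 34.7
```

```bash
python3 - <<'E'
from h import *
route([(.41,.23,.115,0,6),(.39,.11,.115,None,4),(.433,.0722,.115,None,2)])
E
```

```text
t 42.05 [0.521  0.4324 0.1106] yaw 5.0 j6 124.7 w 0.031 gf 34.7 F [ 0.5  0.1 -0.7]
rows 6 each [-0.8   -0.534 -0.018] then turn 0.62
rows 4 each [-0.75  -0.125  0.   ] then turn 0
rows 2 each [-0.472  0.537  0.   ] then turn 0
```

play_rows(steps=[-0.8,-0.53,-0.02,0,0,-0.8,-0.53,-0.02,0,0,-0.8,-0.53,-0.02,0,0,-0.8,-0.53,-0.02,0,0,-0.8,-0.53,-0.02,0,0,-0.8,-0.53,-0.02,0.62,0,-0.75,-0.12,0,0,0,-0.75,-0.12,0,0,0,-0.75,-0.12,0,0,0,-0.75,-0.12,0,0,0,-0.47,0.54,0,0,0,-0.47,0.54,0,0,0])

```text
t: 43.25
ee_pos: [0.433, 0.071, 0.1135]
tool_rot: [[0.0, 1.0, -0.003], [1.0, -0.0, -0.0], [-0.0, -0.003, -1.0]]
force: [1.0, 0.9, -0.0]
grip_width: 0.0312
grasp_force: 34.9
```

play_rows(steps=[0,0,0,0,0,0,0,0,0,0])

```text
t: 43.45
ee_pos: [0.4333, 0.0717, 0.1134]
tool_rot: [[0.002, 1.0, -0.004], [1.0, -0.002, -0.0], [-0.0, -0.004, -1.0]]
force: [-0.5, 0.3, -0.5]
grip_width: 0.0308
grasp_force: 35.0
```

```bash
python3 - <<'E'
from h import *
route([(.433,.0722,.005,None,6)])
P=vision.camera_params('wrist'); im=vision.grab_frame('wrist')[:,:,::-1]
np.save('P9.npy',P,allow_pickle=True)
cv2.imwrite('pics/w9.png',cv2.resize(im,(800,600),interpolation=cv2.INTER_CUBIC))
E
```

```text
t 43.45 [0.4333 0.0717 0.1134] yaw -0.1 j6 99.5 w 0.0308 gf 35.0 F [-0.5  0.3 -0.5]
rows 6 each [ 0.002 -0.001  0.452] then turn 0
```

View pics/w9.png

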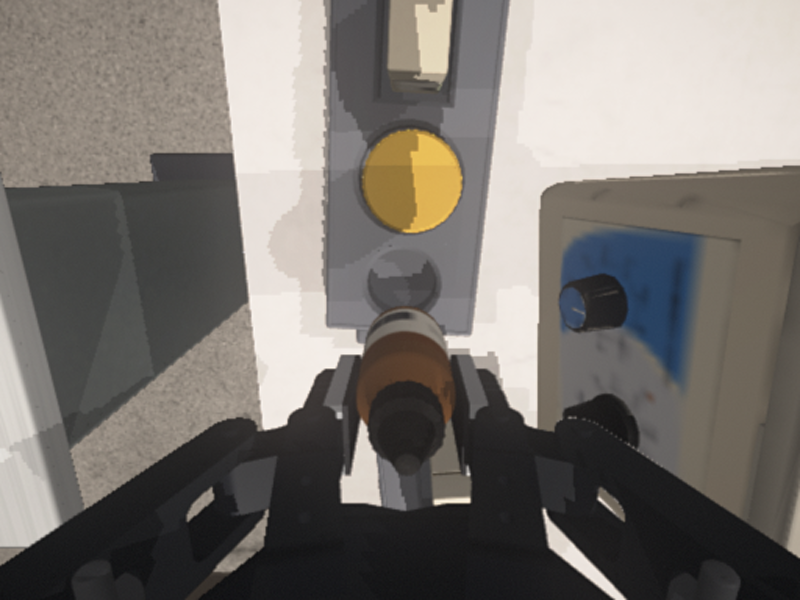

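The specimen jar stands in its pocket at (411,180). The dropper is held straight with its bottom front edge at (407,308). The pocket mouth spans 366–440 px at row 283, front edge y≈248.

```bash
python3 - <<'E'
from h import *
P=np.load('P9.npy',allow_pickle=True).item()
f=lambda a,z:ray('wrist',np.array(a)*.64-.2,z,P)[:,:2].round(4).tolist()
print('bottom front',f([(407,308),(370,325),(446,325)],.117),'tip',f([(408,462)],.199))
print('pocket',f([(366,283),(440,283),(404,248)],.024),'blk end',f([(327,326),(471,334)],.024))
E
```

```text
bottom front [[0.4344, 0.087], [0.4188, 0.0795], [0.4508, 0.0794]] tip [[0.4346, 0.0732]]
pocket [[0.4087, 0.0738], [0.4552, 0.0737], [0.4326, 0.0959]] blk end [[0.3827, 0.0451], [0.476, 0.0395]]
```

play_rows(steps=[0.01,-0.06,0.4,0,0,0,0,0.6,0,0,0,0,0.6,0,0,0,0,0.5,0,0,0,0,0.3,0,0,0,0,0.2,0,0,0,0,0.1,0,0,0,0,0.02,0,0,0,0,0,0,0,0,0,0,0,0])

```text
t: 44.5
ee_pos: [0.4329, 0.0729, 0.0068]
tool_rot: [[0.0, 1.0, 0.001], [1.0, -0.0, 0.0], [0.0, 0.001, -1.0]]
force: [0.7, -0.5, -0.2]
grip_width: 0.0308
grasp_force: 35.0
```

play_rows(steps=[0,0,0.05,0,0,0,0,0.05,0,0,0,0,0.04,0,0,0,0,0.03,0,0,0,0,0,0,0])

```text
t: 45.0
ee_pos: [0.4323, 0.0727, 0.0001]
tool_rot: [[0.0, 1.0, 0.0], [1.0, -0.0, 0.0], [0.0, 0.0, -1.0]]
force: [-1.8, -0.7, 6.6]
grip_width: 0.0313
grasp_force: 35.7
```

Floor contact. I release, rise and draw back clear.

play_rows(steps=[0,0,0,0,0.6,0,0,0,0,0.6,0,0,0,0,0.6,0,0,0,0,0.6,0,0,-0.4,0,0.6,0,0,-0.8,0,0.6,0,0,-0.8,0,0.6,0,0,-0.8,0,0.6,0,0,-0.8,0,0.6,0,0,-0.8,0,0.6,0,-0.9,0,0,0.6,0,-0.9,0,0,0.6])

```text
t: 46.2
ee_pos: [0.3609, 0.0729, 0.1764]
tool_rot: [[0.001, 1.0, 0.003], [1.0, -0.001, 0.001], [0.001, 0.003, -1.0]]
force: [-0.6, 0.6, -0.3]
grip_width: 0.0511
grasp_force: 0.0
```

play_rows(steps=[0,-0.9,0,0,0.6,0,0,0,0,0.6,0,0,0,0,0.6,0,0,0,0,0.6,0,0,0,0,0.6])

```text
t: 46.7
ee_pos: [0.3253, 0.0728, 0.1755]
tool_rot: [[0.0, 1.0, 0.0], [1.0, -0.0, 0.0], [0.0, 0.0, -1.0]]
force: [-0.5, -0.1, 0.7]
grip_width: 0.0512
grasp_force: 0.0
```

```bash
python3 - <<'E'
from h import *
t=vision.grab_frame('top')[:,:,::-1]; s=vision.grab_frame('side')[:,:,::-1]
a=cv2.resize(t[110:270,120:400],(560,320),interpolation=cv2.INTER_CUBIC); b=cv2.resize(s[110:260,220:340],(224,280),interpolation=cv2.INTER_CUBIC)
b=cv2.copyMakeBorder(b,0,40,0,0,cv2.BORDER_CONSTANT)
cv2.imwrite('pics/fin.png',np.hstack([a,b]))
E
```

```text
(no output)
```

View pics/fin.png

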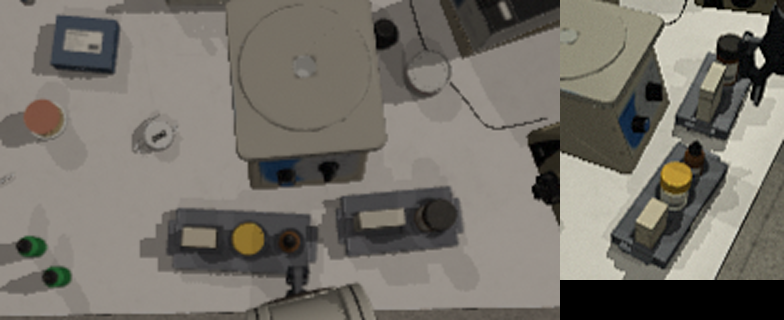

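In the final view the slides and stain jar stand in carrier 2, at (380,218) and (437,215). The cover box, specimen jar and dropper stand in carrier 3, at (198,238), (248,240) and (290,241). The tally, tin and dishes are unmoved.

```bash
python3 -c "
from rig import finish_job
print(finish_job())"
```

```text
the job is handed in; nothing more can be done
None
```

Both kits are made up and handed in: all five items stand upright in their own pockets, nothing fell over, the tally, tin and dishes look unmoved in the final pictures, and it took about 47 s of the 125 s.

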